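# Clamp a block in the dowel-drilling jig and hold the lever at its third click

### The arm

A 6-joint arm with a two-finger parallel gripper is mounted at the origin on a cart in front of the work surface, level with it; the furniture and walls round the work are solid. World frame = base frame: x ahead of the robot, y to its left, z up, the work surface at z = 0. Lengths are in m, angles in rad, forces in N, time in s.
With the tool pointing down it reaches from about 0.3 to 0.75 m from the base axis. Payload 8.5 kg.
Tool frame: the origin (TCP) lies midway between the tips of the shut fingers; the grasp point (between the pads) lies 19 mm behind it (ctrl.grip_point_offset is the distance from the TCP to the grasp point, in m); z points along the fingers, y is the line along which they close (so a half turn about z gives the same grasp; the last joint's range is limited). The gripper opens to 88 mm and grips with 3 to 60 N. Pads are 18 mm wide; open, the fingers measure 123 mm over their backs; the gripper's body (75 mm by 187 mm) begins 45 mm behind the grasp point.
Start: joints at [-1.461, 0.381, 1.297, -0, 1.464, -0.215], TCP at [0.176, -0.521, 0.206] pointing down, gripper open.
Joint ranges: [-3.11, 3.11], [-0.89, 2.33], [0.22, 2.48], [-1.42, 4.56], [0.17, 2.85], [-2.88, 2.88]. Speed limits (rad/s): [2.39, 2.39, 3.14, 3.14, 3.14, 3.14].

### API

Orientations are given as a unit quaternion [w, x, y, z].
In Python, from station import ctrl gives the robot as it stands.
- The arm moves only by the tool carry_out, never from a script. Its argument "moves" is a list that holds one entry, the list of rows, each a list of 7 numbers: the turn, a rotation vector about the tool's x, y, z in degrees, then the shift along the tool's x, y, z in mm, then the opening, from 0 (shut) to 1 (fully open). In form: [[[rx, ry, rz, tx, ty, tz, gripper], ...]]. A call has exactly 10 rows; each row shifts and turns the commanded pose from where the row before left it, along the tool's axes as they then stand; what a row does not reach is not made up. A row lasts 1/10 s, in which the tool goes at most 50 mm and 8.59 degrees, less where a joint would pass 70% of its speed; a pose out of reach is approached as far as the arm can. A call with a gripper value outside its range is refused whole. The fingers move at their own pace and stop on an object; "newtons" is the grip in N (left out, the last holds). Time passes only in rows, so rows that do not move let the fingers close, or fill a call up. It gives the time, the measured TCP pose, the force, the opening and the grip force at its end, in the units of the state.
- ctrl.observe(): the state, without advancing time (a new reading comes with each control period).
- ctrl.get_image(name): name is "side" or "top"; returns a dict with "color" (400x640x3 uint8, red, green, blue), "z_map" (400x640 float32, m along the optical axis (not along the pixel's ray), 0 where there is no reading), "fovy" (degrees; the focal length in pixels is half the picture's height over the tangent of half this angle, whatever the lens; pixels are square), "cx", "cy" (the principal point, pixels), "cam_to_world" (4x4, takes a point from camera to world coordinates). Camera axes: x right, y down, z forward; pixel columns grow to the right and rows downward; lengths in m; the calibration is good to about 2 mm. A picture is of the moment at which its call begins.
- ctrl.hand_in(): hands the job in; it is judged then, once.
The state is a dict: "t": time; "qpos": joint angles; "dq": joint speeds; "effort": joint torques, N m; "tcp_pos": TCP position; "eef_rot": TCP orientation; "contact_force": force on the tool from outside, world axes, zero at the start; "wrist_torque": the same for the moment, N m; "opening": finger opening in m; "grip_force": force on a finger pad.
Only numpy, scipy, OpenCV 4.12 (cv2) and the standard library are available. Lean on these libraries where they do the work, as an engineer would, in place of code of your own. Each camera call takes 0.05 s, during which the arm holds its last target. There are 200 camera calls.

### The job

Lay the loose timber block in the channel of the dowel-drilling jig and push it along until its end is fully home against the aluminium drill guide. Then, with the block home, press the red spring-return clamp lever down past its first two clicks to the third, so that its rubber foot clamps the block, and finish while still holding the lever down there, ready for me to drill. Do not disturb the tools lying around.

Things in the scene. Friction and masses are not known exactly. Their poses are not given: they have to be found in the camera images.
- jig: Dowel-drilling jig bolted to the table: plywood bed, top 18 mm above the table, from x = -68 to +112, y = -65 to +220 mm. Origin: table level, under the channel's centre line, at the stop face; z up. The stop is the drill guide, an aluminium block 84 mm wide, 60 mm high over the bed, from y = 0 to -32 mm, with two steel bushes. The channel runs from it along +y.
- jig_seat (a point): Point on the bed, on the channel's centre line, at the stop face; axes as the jig's. The block is home when its end face reaches it: its centre is then 70 mm along +y.
- jig_mouth (a point): Point on the bed, on the channel's centre line, at its open, flared end, 205 mm from the stop; axes as the jig's. The channel is 63 mm wide (inner faces at x = +-31.5 mm) between aluminium rails 15 mm thick and 11 mm high over the bed, with chamfered lips.
- lever_pivot (a point): The lever's pivot in its steel bracket, at x = 75, y = 30, z = 98 mm of the jig; axes as the jig's. The lever turns about its y axis and points to its -x. The bracket (x = 52 to 111, y = -1 to 61 mm of the jig) reaches 134 mm above the table. White disc on its +y side: small black dot for rest, two larger for clicks 1 and 2, red for click 3; the lever's red pointer runs over them.
- lever_grip (a point): Point to press: on the upper face of the lever's red plastic handle (92 mm long, 34 wide, 17 thick), 175 mm along the lever from the pivot and 9.5 mm above its axis; the handle goes 40 mm farther out and 52 mm inward. About 0.22 m above the table when raised, 0.115 m at the third click. Its -x axis points outward along the lever, its z is the face's normal.
- clamp_lever (a joint): Angle of the lever (rad): 0 is raised, 0.72 rad above level, where its spring keeps it; grows as the handle is pressed; 0.72 is level. Clicks (force rises, then drops) at 0.23, 0.46, 0.69; end stop 0.74. It never stays by itself: let go, it springs back to 0. Pressing at the handle takes 2 to 7 N on the way, 8 to 14 N at the third click on the block.
- clamp_foot: Spring plunger with a black rubber foot 23 mm across, through the lever 75 mm from its pivot; origin on the lever's axis, foot 52 mm below. Lever up, it hangs about 45 mm above a block in the channel; it meets the block just after the second click, 30 mm from the stop, and gives up to 22 mm (about 4 N at touch, 0.6 N per mm more).
- offcut: The loose timber block, plain, 58 x 140 x 45 mm (x, y, z), 0.12 to 0.25 kg; origin at the centre of its underside, long side along its y. It starts flat on the table to the left of the jig. Either end may go first.
- tape_measure: Yellow tape measure, 37 x 84 x 64 mm, on the table, not to be disturbed; origin at the centre of its underside.
- carpenter_pencil: Red flat pencil, 14 x 188 x 8 mm, on the table, not to be disturbed; origin at the centre of its underside.
- try_square: Try square, wooden stock and steel blade, 226 x 130 x 21 mm, on the table, not to be disturbed; origin at the centre of its underside.
- folding_rule: Yellow folded rule, 31 x 239 x 16 mm, on the table, not to be disturbed; origin at the centre of its underside.

How it is judged:
By the outcome, as a careful person would: the job done as asked, in the order asked, and still so for the second after the job is handed in, while the arm keeps its last pose, push and grip.
It also fails if it takes over 67 s, if anything falls off the work surface, if the arm or the gripper's body presses on something with over 40 N, if the wrist force passes 120 N, or if a joint passes its speed limit or range.

## Working session

There is one attempt and no reset: what is moved stays moved. The work goes in short steps, Python scripts to look and compute and a tool call to move; the robot and the scene stay as the last step left them, time stands still between calls to the robot, and variables do not carry over. Pictures are saved under pics/ and viewed, at most 10 in all, crops included, and the job is handed in when it is done.

Besides the shell and the picture viewer there is one more tool, called after ">>>" by a JSON object that holds its "fn" and its "kwargs", one argument or row to a line. carry_out: Moves the arm, as the interface text tells. Its arguments: {"type":"object","properties":{"moves":{"type":"array","items":{"type":"array","items":{"type":"array","items":{"type":"number"}}}},"newtons":{"type":"number"}},"required":["moves"]}

```bash
ls; mkdir -p pics; cat > h.py <<'E'
import numpy as np, cv2
from station import ctrl
def shot(n):
    d=ctrl.get_image(n); d['f']=200/np.tan(np.radians(d['fovy'])/2); return d
def pts(d):
    z=d['z_map']; v,u=np.mgrid[:400,:640]
    P=np.stack([(u-d['cx'])/d['f']*z,(v-d['cy'])/d['f']*z,z],-1)
    T=d['cam_to_world']; W=P@T[:3,:3].T+T[:3,3]; W[z==0]=np.nan; return W
def ray(d,u,v,h):
    T=d['cam_to_world']; r=T[:3,:3]@np.array([(u-d['cx'])/d['f'],(v-d['cy'])/d['f'],1]); o=T[:3,3]
    return o+r*(h-o[2])/r[2]
E
python3 - <<'E'
from h import *
print({k:np.round(v,3) if not isinstance(v,dict) else v for k,v in ctrl.observe().items()})
for n in('top','side'):
    d=shot(n); cv2.imwrite(f'pics/{n}0.png',d['color'][:,:,::-1]); np.savez(f'{n}0.npz',**d); print(n,d['cam_to_world'].round(3),d['f'])
E
```

```text
pics
{'t': np.float64(0.0), 'qpos': array([-1.461,  0.381,  1.298, -0.   ,  1.464, -0.215]), 'dq': array([-0.001,  0.001, -0.   ,  0.001, -0.002, -0.   ]), 'effort': array([ 3.0000e-03, -4.3793e+01, -2.2455e+01,  7.1000e-02,  3.5000e-02,
       -0.0000e+00]), 'tcp_pos': array([ 0.175, -0.521,  0.205]), 'eef_rot': array([-0.001,  0.987,  0.162,  0.   ]), 'contact_force': array([-0.311,  0.627,  0.25 ]), 'wrist_torque': array([ 0.025, -0.022, -0.039]), 'grip_force': np.float64(0.0), 'opening': np.float64(0.088)}
top [[ 0.015 -0.98   0.197  0.289]
 [-1.    -0.013  0.011 -0.031]
 [-0.008 -0.198 -0.98   1.324]
 [ 0.     0.     0.     1.   ]] 436.2618034591458
side [[-0.874 -0.305  0.378  0.165]
 [-0.486  0.52  -0.703  0.648]
 [ 0.018 -0.798 -0.602  0.736]
 [ 0.     0.     0.     1.   ]] 363.1547328881782
```

View pics/top0.png

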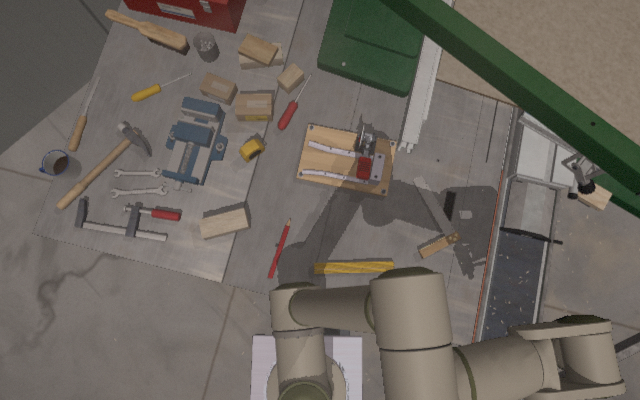

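View pics/side0.png

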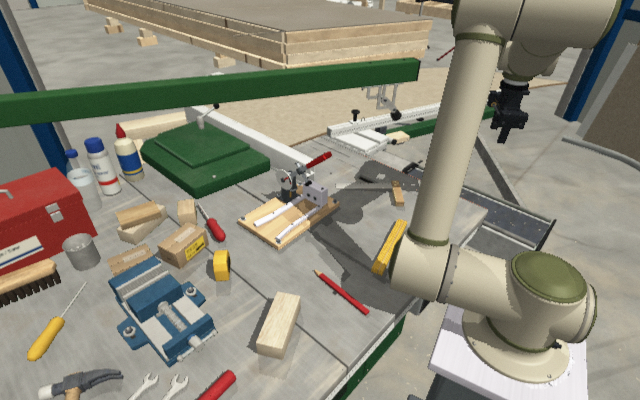

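The top view shows the block at about (223,222), the jig bed around (347,160) with the drill guide near (378,165), and the red lever handle at (365,168). The pencil is at (280,248) and the rule at (355,267). The side view shows the block at (280,325) and the jig at (290,215).

```bash
python3 - <<'E'
from h import *
D={n:dict(np.load(f'{n}0.npz')) for n in('top','side')}
for n,d in D.items():
    W=pts(d); d['W']=W; x,y,z=W[...,0],W[...,1],W[...,2]
    def rect(m,lab):
        m=m.astype(np.uint8); k,l,s,c=cv2.connectedComponentsWithStats(m)
        i=1+np.argmax(s[1:,4]); q=l==i; P=W[q]
        r=cv2.minAreaRect((P[:,:2]*1000).astype(np.float32)); print(n,lab,q.sum(),'z',np.round(np.nanmedian(P[:,2])*1000,1),np.round(r[0],1),np.round(r[1],1),round(r[2],2)); return q
    u0,v0=((223,222) if n=='top' else (280,325))
    v,u=np.mgrid[:400,:640]; near=(abs(u-u0)<50)&(abs(v-v0)<50)
    print(n,'table z',np.nanmedian(z[near&(z<.01)&(z>-.02)]))
    rect(near&(z>.035)&(z<.055),'block')
    ju,jv=((347,160) if n=='top' else (290,215)); near=(abs(u-ju)<60)&(abs(v-jv)<60)
    rect(near&(z>.012)&(z<.0225),'bed'); 
    rect(near&(z>.009)&(z<.034),'bed+rails'); 
    rect(near&(z>.0245)&(z<.034),'rail'); 
    rect(near&(z>.070)&(z<.083),'guide')
    c=d['color'].astype(int); red=near&(c[...,0]>110)&(c[...,1]<70)&(z>.1)
    q=rect(red,'handle'); P=W[q]; print(np.round([P.min(0),P.max(0)],3))
    g=cv2.resize(d['color'][jv-60:jv+60,ju-75:ju+75],None,fx=5,fy=5,interpolation=cv2.INTER_CUBIC); cv2.imwrite(f'pics/{n}jig.png',g[...,::-1])
E
```

```text
top table z 0.0004001878714379181
top block 946 z 45.4 [468.2 254.9] [ 59.  140.8] 15.94
top bed 3173 z 18.3 [ 676.6 -115.5] [290.6 181.9] 78.76
top bed+rails 4206 z 19.2 [ 678.2 -120.7] [299.9 188.4] 78.94
top rail 283 z 28.8 [620.  -74.7] [215.9  23.8] 82.74
top guide 295 z 78.4 [ 636.4 -200. ] [32.3 84.2] 79.07
top handle 4 z 194.0 [ 628.6 -141.4] [2.5 8.5] 66.21
[[ 0.624 -0.144  0.191]
 [ 0.632 -0.141  0.198]]
side table z 0.0006342107147739862
side block 1521 z 45.6 [473.1 255.2] [ 58.8 141.3] 15.59
side bed 2117 z 19.2 [ 681.9 -112. ] [284.9 182.6] 78.67
side bed+rails 3027 z 19.8 [ 693.1 -118.8] [295.5 207.5] 78.66
side rail 601 z 29.2 [689.6 -96.7] [238.4 156.8] 82.13
side guide 147 z 78.2 [ 637.6 -199.5] [35.  79.3] 76.88
side handle 39 z 230.6 [ 600.2 -128.9] [12.8 69.9] 88.13
[[ 0.565 -0.136  0.188]
 [ 0.635 -0.122  0.241]]
```

View pics/topjig.png

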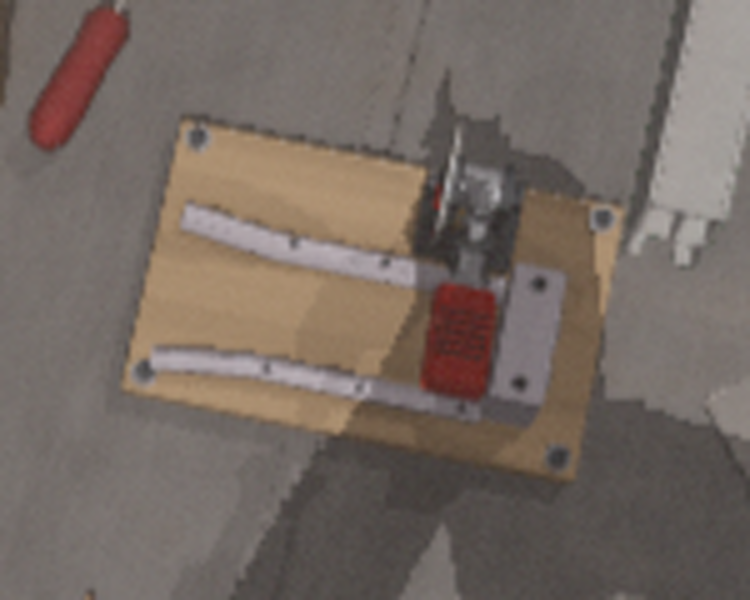

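```bash
cat >> h.py <<'E'
def rot(q):
    from scipy.spatial.transform import Rotation as R
    return R.from_quat([q[1],q[2],q[3],q[0]]).as_matrix()
def st(target=None,yaw=None):
    """shift in present tool axes (mm) to target xyz (mm); turn about tool z so closing line lies at yaw (deg, mod 180)"""
    s=ctrl.observe(); M=rot(s['eef_rot']); p=s['tcp_pos']*1000
    y=np.degrees(np.arctan2(M[1,1],M[0,1])); print('t',round(float(s['t']),2),'tcp',p.round(1),'closing',round(y%180,2),'zaxis',M[:,2].round(3),'F',s['contact_force'].round(1),'open',round(float(s['opening'])*1000,1),'grip',round(float(s['grip_force']),1))
    if target is not None: print(' shift',(M.T@(np.array(target)-p)).round(1))
    if yaw is not None: print(' rz',round(-((yaw-y+90)%180-90),2))
    return s
E
python3 - <<'E'
from h import *
a=np.radians(-11.2); ex=np.array([np.cos(a),np.sin(a)]); ey=np.array([-np.sin(a),np.cos(a)]); O=np.array([639.8,-184.2])
for n in('top','side'):
    d=dict(np.load(f'{n}0.npz')); W=pts(d)*1000; z=W[...,2]
    m=(abs(W[...,0]-470)<110)&(abs(W[...,1]-255)<110)&(abs(z-45.5)<2.2)
    r=cv2.minAreaRect(W[m][:,:2].astype(np.float32)); print(n,'block',np.round(r,2) if 0 else r)
    J=np.stack([(W[...,:2]-O)@ex,(W[...,:2]-O)@ey],-1)
    m=(abs(z-29)<2.2)&(abs(J[...,0])<60)&(J[...,1]>0)&(J[...,1]<215)
    for y0 in range(60,210,25):
        q=m&(J[...,1]>=y0)&(J[...,1]<y0+25); X=J[...,0][q]
        L=X[X<0];Rr=X[X>0]; print(y0,[np.round(np.percentile(k,[2,50,98]),1) if len(k)>5 else None for k in(L,Rr)])
    m=(abs(z-18.5)<2.5)&(J[...,0]>-90)&(J[...,0]<130)&(J[...,1]>-85)&(J[...,1]<240)
    r=cv2.minAreaRect(J[m].astype(np.float32)); print('bed in jig',np.round(r[0],1),np.round(r[1],1),round(r[2],2))
    c=d['color'].astype(int); m=(c[...,0]>1.8*c[...,1])&(c[...,0]>70)&(abs(J[...,0]+50)<60)&(abs(J[...,1]-30)<50)&(z>150)
    print('handle J',np.round([np.percentile(J[m],2,axis=0),np.percentile(J[m],98,axis=0)],1),np.percentile(z[m],[2,98]).round(1),m.sum())
st([459,293,250],15.8)
E
```

```text
top block ((468.15283203125, 254.64691162109375), (57.478248596191406, 140.00985717773438), 15.934331893920898)
60 [array([-46.1, -39. , -32.2]), array([32. , 38.6, 46.2])]
85 [array([-44.6, -39.8, -32.9]), array([32.1, 38.2, 46.9])]
110 [array([-44.3, -39.8, -33.3]), array([32.1, 36.9, 44.3])]
135 [array([-46.2, -40.1, -33.8]), array([32.9, 39. , 46.2])]
160 [array([-49.1, -41.2, -35. ]), array([37.4, 42.7, 50.9])]
185 [array([-59.7, -46.5, -39.3]), array([40.5, 45.6, 53.2])]
bed in jig [22.3 74.4] [290.3 180.2] 89.97
handle J [[-85.5  14.2]
 [-15.9  45.1]] [190.7 246.3] 248
side block ((473.2110290527344, 255.15623474121094), (58.592315673828125, 140.99066162109375), 15.803784370422363)
60 [array([-41.5, -36.6, -28. ]), array([37.5, 41.1, 49.9])]
85 [array([-41.1, -36.1, -31. ]), array([36.7, 42.4, 50.6])]
110 [array([-42. , -37.5, -32.1]), array([36.5, 42.1, 52.3])]
135 [array([-42.8, -38. , -28.6]), array([37.8, 44.4, 51.7])]
160 [array([-44.5, -38.8, -33.1]), array([39.9, 48.1, 55.3])]
185 [array([-49.5, -42.1, -33.6]), array([44.2, 49.7, 55.8])]
bed in jig [31.9 74.4] [192.7 293.8] 0.24
handle J [[-83.4  20.2]
 [-17.5  48.4]] [184.7 245. ] 147
t 0.1 tcp [ 175.5 -521.   205.5] closing 108.61 zaxis [-0.     0.001 -1.   ] F [-0.4 -0.7  0.3] open 88.3 grip 0.0
 shift [ 528.4 -681.   -43.5]
 rz -87.19
```

>>> {"fn": "carry_out", "kwargs": {
  "moves": [
    [[0,0,0,20,-26,-5,1],[0,0,0,26,-34,-5,1],[0,0,0,26,-34,-5,1],[0,0,0,26,-34,-5,1],[0,0,0,26,-34,-5,1],[0,0,0,26,-34,-5,1],[0,0,0,26,-34,-5,1],[0,0,0,26,-34,-5,1],[0,0,0,26,-34,-3,1],[0,0,0,26,-34,0,1]]
  ],
  "newtons": 45
}}

```text
t: 1.1
tcp_pos: [0.3104, -0.1239, 0.2493]
eef_rot: [0.0, 0.987, 0.161, 0.0]
contact_force: [0.5, -0.3, -0.9]
opening: 0.0879
grip_force: 0.0
```

>>> {"fn": "carry_out", "kwargs": {
  "moves": [
    [[0,0,0,26,-34,0,1],[0,0,0,26,-34,0,1],[0,0,0,26,-34,0,1],[0,0,0,26,-34,0,1],[0,0,0,26,-34,0,1],[0,0,0,26,-34,0,1],[0,0,0,26,-34,0,1],[0,0,0,26,-34,0,1],[0,0,0,26,-34,0,1],[0,0,0,26,-34,0,1]]
  ]
}}

```text
t: 2.1
tcp_pos: [0.4482, 0.2816, 0.2487]
eef_rot: [0.0, 0.987, 0.162, -0.0]
contact_force: [0.3, -0.7, 1.2]
opening: 0.088
grip_force: 0.0
```

>>> {"fn": "carry_out", "kwargs": {
  "moves": [
    [[0,0,-8,0,0,0,1],[0,0,-8,0,0,0,1],[0,0,-8,0,0,0,1],[0,0,-8,0,0,0,1],[0,0,-8,0,0,0,1],[0,0,-8,0,0,0,1],[0,0,-8,0,0,0,1],[0,0,-8,0,0,0,1],[0,0,-8,0,0,0,1],[0,0,-8,0,0,0,1]]
  ]
}}

```text
t: 3.1
tcp_pos: [0.448, 0.2796, 0.2487]
eef_rot: [-0.0, 0.65, 0.76, -0.0]
contact_force: [-0.2, -0.3, 0.6]
opening: 0.0883
grip_force: 0.0
```

```bash
python3 - <<'E'
from h import *
st([459.6,293.5,90],15.8)
E
```

```text
t 3.1 tcp [448.  279.6 248.7] closing 8.94 zaxis [-0.001 -0.    -1.   ] F [-0.2 -0.3  0.6] open 88.3 grip 0.0
 shift [ 11.9  13.7 158.7]
 rz -6.86
```

>>> {"fn": "carry_out", "kwargs": {
  "moves": [
    [[0,0,0,6,7,40,1],[0,0,0,5.9,6.7,40,1],[0,0,-6.8,0,0,0,1],[0,0,0,0,0,40,1],[0,0,0,0,0,38,1],[0,0,0,0,0,30,1],[0,0,0,0,0,25,1],[0,0,0,0,0,20,1],[0,0,0,0,0,0,1],[0,0,0,0,0,0,1]]
  ]
}}

```text
t: 4.1
tcp_pos: [0.4601, 0.2935, 0.0164]
eef_rot: [-0.0, 0.606, 0.796, -0.0]
contact_force: [-0.7, -0.4, 0.4]
opening: 0.0881
grip_force: 0.0
```

>>> {"fn": "carry_out", "kwargs": {
  "moves": [
    [[0,0,0,0,0,0,0],[0,0,0,0,0,0,0],[0,0,0,0,0,0,0],[0,0,0,0,0,0,0],[0,0,0,0,0,0,0],[0,0,0,0,0,0,0],[0,0,0,0,0,0,0],[0,0,0,0,0,0,0],[0,0,0,0,0,0,0],[0,0,0,0,0,0,0]]
  ]
}}

```text
t: 5.1
tcp_pos: [0.4599, 0.2935, 0.016]
eef_rot: [-0.0, 0.606, 0.796, -0.0]
contact_force: [-0.0, -0.1, -0.7]
opening: 0.0103
grip_force: 0.0
```

```bash
python3 - <<'E'
from h import *
st([459.6,293.5,100],-11.2)
E
```

```text
t 5.1 tcp [459.9 293.5  16. ] closing 15.41 zaxis [-0. -0. -1.] F [-0.  -0.1 -0.7] open 10.3 grip 0.0
 shift [  0.1  -0.3 -84. ]
 rz 26.61
```

```bash
python3 - <<'E'
from h import *
A=[]
for n in('top','side'):
    d=shot(n); np.savez(f'{n}1.npz',**d); u0,v0=(223,222) if n=='top' else (280,315)
    A.append(cv2.resize(d['color'][max(0,v0-75):v0+75,u0-65:u0+65],(390,450)))
cv2.imwrite('pics/g1.png',np.hstack(A)[...,::-1]); st()
E
```

```text
t 5.2 tcp [459.9 293.5  16. ] closing 15.41 zaxis [-0.  0. -1.] F [-0.4  0.1  0.6] open 2.1 grip 0.0
```

View pics/g1.png

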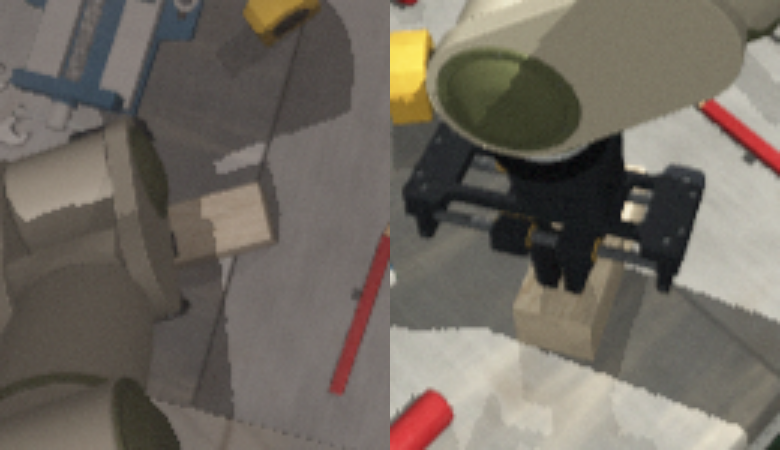

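The right-hand (side) picture shows the shut fingertips at about side pixel (276,336), in front of or above the block and not gripping it. I'll check this with the depth data.

```bash
python3 - <<'E'
from h import *
d=dict(np.load('side1.npz')); W=pts(d)*1000
for p in [(266,330),(276,334),(271,318),(276,345),(280,352),(262,345),(300,320),(265,355)]: print(p,W[p[1],p[0]].round(0),d['color'][p[1],p[0]])
for n in('top','side'):
    d=dict(np.load(n+'1.npz')); W=pts(d)*1000; z=W[...,2]
    c=d['color'].astype(int); m=(abs(W[...,0]-470)<130)&(abs(W[...,1]-245)<130)&(abs(z-45.5)<2.2)&(c[...,0]>c[...,2]+15)
    P=W[m]; print(n,m.sum(),cv2.minAreaRect(P[:,:2].astype(np.float32)))
st()
E
```

```text
(266, 330) [470. 305.  65.] [19 23 23]
(276, 334) [446. 303.  67.] [19 23 25]
(271, 318) [445. 316. 137.] [29 28 30]
(276, 345) [441. 313.  44.] [128 116  97]
(280, 352) [431. 315.  28.] [134 123 102]
(262, 345) [467. 326.  41.] [130 118  99]
(300, 320) [386. 304. 157.] [37 38 41]
(265, 355) [465. 324.   2.] [118 109  92]
top 363 ((473.87518310546875, 233.81048583984375), (57.756927490234375, 96.3458251953125), 15.650918960571289)
side 408 ((472.9410400390625, 255.22909545898438), (58.154632568359375, 141.294677734375), 15.645017623901367)
t 5.2 tcp [459.9 293.5  16. ] closing 15.41 zaxis [-0.  0. -1.] F [-0.4  0.1  0.6] open 2.1 grip 0.0
```

```bash
python3 - <<'E'
from h import *
d=dict(np.load('side1.npz')); W=pts(d)*1000; c=d['color'].astype(int)
for u in (262,264,266,268,270,272,274,276,278):
    v=[v for v in range(320,350) if c[v,u].max()<70]; v=max(v); print(u,v,W[v-1,u].round(0),W[v,u].round(0),W[v+2,u].round(0))
s=ctrl.observe(); print(s['qpos'].round(4))
# camera-geometry check: where TCP should project
T=np.linalg.inv(d['cam_to_world'])
for z in (16,30,45,50,55,60):
    q=T[:3,:3]@np.array([.4599,.2935,z/1000])+T[:3,3]; print(z,(q[:2]/q[2]*d['f']+[d['cx'],d['cy']]).round(1))
E
```

```text
262 326 [476. 309.  84.] [477. 308.  78.] [490. 294.  43.]
264 333 [473. 309.  61.] [473. 309.  57.] [476. 307.  44.]
266 334 [469. 308.  59.] [469. 308.  55.] [471. 307.  45.]
268 335 [466. 305.  54.] [467. 304.  48.] [466. 306.  44.]
270 335 [463. 302.  52.] [462. 304.  51.] [462. 305.  46.]
272 331 [467. 290.  48.] [466. 292.  47.] [463. 296.  48.]
274 336 [453. 302.  56.] [454. 301.  49.] [453. 303.  46.]
276 337 [448. 301.  54.] [448. 301.  52.] [448. 302.  45.]
278 337 [444. 300.  56.] [447. 296.  46.] [445. 300.  44.]
[0.3509 0.585  1.5685 0.     0.988  0.0819]
16 [274.5 341.2]
30 [274.2 337.5]
45 [273.8 333.5]
50 [273.6 332.1]
55 [273.5 330.7]
60 [273.4 329.3]
```

```bash
python3 - <<'E'
from h import *
d=dict(np.load('side0.npz')); W=pts(d)*1000
T=np.linalg.inv(d['cam_to_world'])
for z in (205,235,250):
    q=T[:3,:3]@np.array([.1755,-.521,z/1000])+T[:3,3]; print(z,(q[:2]/q[2]*d['f']+[d['cx'],d['cy']]).round(1))
m=(W[...,2]>100)&(W[...,2]<330)&(np.hypot(W[...,0]-175,W[...,1]+521)<110)
P=W[m]; print(m.sum(),np.percentile(P[:,2],[0,1,2,5,50]).round(0)); L=P[P[:,2]<P[:,2].min()+15]; print(L.round(0)[:12])
g=cv2.resize(d['color'][60:160,470:550],(480,600)); h=cv2.resize(dict(np.load('side1.npz'))['color'][270:370,225:320],(320,337)); h=cv2.copyMakeBorder(h,0,263,0,0,cv2.BORDER_CONSTANT)
cv2.imwrite('pics/f.png',np.hstack([g,h])[...,::-1])
E
```

```text
205 [493.7 144.6]
235 [496.6 136. ]
250 [498.1 131.5]
610 [236. 241. 243. 246. 310.]
[[ 203. -567.  250.]
 [ 205. -568.  246.]
 [ 202. -563.  249.]
 [ 199. -565.  248.]
 [ 204. -570.  242.]
 [ 201. -559.  247.]
 [ 198. -557.  249.]
 [ 196. -562.  247.]
 [ 193. -562.  248.]
 [ 190. -560.  249.]
 [ 187. -563.  249.]
 [ 184. -562.  250.]]
```

View pics/f.png

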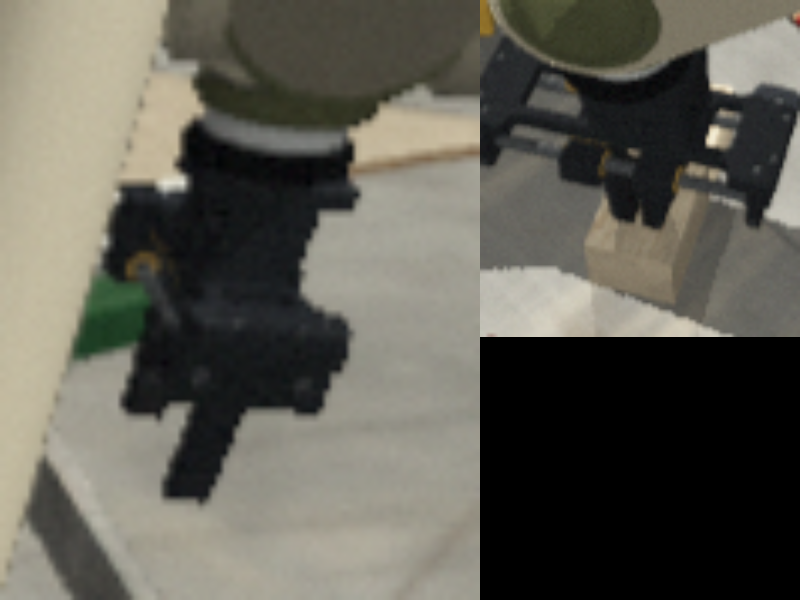

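The picture shows that the real fingertips sit about 32 mm above the reported TCP height. This holds both at the start (about 236 mm against a reported 205) and now (48 against 16). I'll open the gripper, go about 32 mm lower and watch the force.

>>> {"fn": "carry_out", "kwargs": {
  "moves": [
    [[0,0,0,0,0,0,1],[0,0,0,0,0,0,1],[0,0,0,0,0,0,1],[0,0,0,0,0,0,1],[0,0,0,0,0,0,1],[0,0,0,0,0,0,1],[0,0,0,0,0,0,1],[0,0,0,0,0,0,1],[0,0,0,0,0,0,1],[0,0,0,0,0,0,1]]
  ]
}}

```text
t: 6.2
tcp_pos: [0.4599, 0.2935, 0.0161]
eef_rot: [-0.0, 0.606, 0.796, 0.0]
contact_force: [0.5, -0.5, -0.1]
opening: 0.0804
grip_force: 0.0
```

>>> {"fn": "carry_out", "kwargs": {
  "moves": [
    [[0,0,0,0,0,0,1],[0,0,0,0,0,6,1],[0,0,0,0,0,5,1],[0,0,0,0,0,4,1],[0,0,0,0,0,4,1],[0,0,0,0,0,4,1],[0,0,0,0,0,3,1],[0,0,0,0,0,3,1],[0,0,0,0,0,1,1],[0,0,0,0,0,0,1]]
  ]
}}

```text
t: 7.2
tcp_pos: [0.4599, 0.2935, -0.014]
eef_rot: [-0.0, 0.606, 0.796, -0.0]
contact_force: [0.3, -0.5, 0.4]
opening: 0.0884
grip_force: 0.0
```

```bash
python3 - <<'E'
from h import *
s=st(); d=shot('side'); np.savez('side2.npz',**d); W=pts(d)*1000; M=rot(s['eef_rot']);p=s['tcp_pos']*1000
Q=(W-p)@M; m=(abs(Q[...,1])<70)&(abs(Q[...,0])<30)&(d['color'].max(-1)<60); P=W[m]
print(np.percentile(P[:,2],[0,1,3,10]).round(1)); 
for sgn in(-1,1):
    q=m&(Q[...,1]*sgn>25)&(Q[...,2]>-90+0)&(W[...,2]<70); print(sgn,q.sum(),W[q][:,2].min().round(1) if q.any() else None,Q[q].mean(0).round(1))
E
```

```text
t 7.2 tcp [459.9 293.5 -14. ] closing 15.41 zaxis [-0. -0. -1.] F [ 0.3 -0.5  0.4] open 88.4 grip 0.0
[-1.  22.7 29.6 54.9]
-1 54 0.4 [  8.1 -50.  -46.3]
1 139 -1.0 [  5.4  51.3 -58.1]
```

No contact so far, so the tips are beside the block. Closing now.

>>> {"fn": "carry_out", "kwargs": {
  "moves": [
    [[0,0,0,0,0,0,0],[0,0,0,0,0,0,0],[0,0,0,0,0,0,0],[0,0,0,0,0,0,0],[0,0,0,0,0,0,0],[0,0,0,0,0,0,0],[0,0,0,0,0,0,0],[0,0,0,0,0,0,0],[0,0,0,0,0,0,0],[0,0,0,0,0,0,0]]
  ],
  "newtons": 45
}}

```text
t: 8.25
tcp_pos: [0.46, 0.2935, -0.0139]
eef_rot: [0.0, 0.606, 0.796, 0.0]
contact_force: [-0.0, 1.0, 0.4]
opening: 0.0577
grip_force: 45.0
```

>>> {"fn": "carry_out", "kwargs": {
  "moves": [
    [[0,0,0,0,0,-5,0],[0,0,0,0,0,-10,0],[0,0,0,0,0,-15,0],[0,0,0,0,0,-20,0],[0,0,0,0,0,-20,0],[0,0,0,0,0,-20,0],[0,0,0,0,0,-15,0],[0,0,0,0,0,-10,0],[0,0,0,0,0,-5,0],[0,0,0,0,0,0,0]]
  ]
}}

```text
t: 9.25
tcp_pos: [0.46, 0.2935, 0.1064]
eef_rot: [0.0, 0.606, 0.796, 0.0]
contact_force: [0.3, -0.6, -1.7]
opening: 0.0578
grip_force: 45.0
```

```bash
python3 - <<'E'
from h import *
a=np.radians(-11.2); ex=np.array([np.cos(a),np.sin(a)]); ey=np.array([-np.sin(a),np.cos(a)]); O=np.array([639.8,-184.2])
t=O+ex*1+ey*190; print(t)
st([*t,106],-11.2)
E
```

```text
[677.68548189   1.98724517]
t 9.25 tcp [460.  293.5 106.4] closing 15.41 zaxis [ 0.001  0.    -1.   ] F [ 0.3 -0.6 -1.7] open 57.8 grip 45.0
 shift [-338.9  132.4    0.5]
 rz 26.61
```

>>> {"fn": "carry_out", "kwargs": {
  "moves": [
    [[0,0,0,-14,5,0,0],[0,0,0,-30,12,0,0],[0,0,0,-40,16,0,0],[0,0,0,-43,17,0,0],[0,0,0,-43,17,0,0],[0,0,0,-43,17,0,0],[0,0,0,-43,17,0,0],[0,0,0,-40,15,0,0],[0,0,0,-29,11,0,0],[0,0,0,-14,5,0,0]]
  ]
}}

```text
t: 10.25
tcp_pos: [0.6781, -0.0018, 0.1045]
eef_rot: [-0.001, 0.607, 0.795, -0.001]
contact_force: [-0.2, 0.6, -1.5]
opening: 0.0577
grip_force: 45.0
```

>>> {"fn": "carry_out", "kwargs": {
  "moves": [
    [[0,0,3,0,0,0,0],[0,0,6,0,0,0,0],[0,0,6.6,0,0,0,0],[0,0,6,0,0,0,0],[0,0,4,0,0,0,0],[0,0,1,0,0,0,0],[0,0,0,0,0,20,0],[0,0,0,0,0,20,0],[0,0,0,0,0,0,0],[0,0,0,0,0,0,0]]
  ]
}}

```text
t: 11.25
tcp_pos: [0.6772, 0.0018, 0.0662]
eef_rot: [-0.0, 0.772, 0.635, -0.0]
contact_force: [-0.2, 1.2, -0.7]
opening: 0.0575
grip_force: 45.0
```

```bash
cat >> h.py <<'E'
a=np.radians(-11.2); ex=np.array([np.cos(a),np.sin(a)]); ey=np.array([-np.sin(a),np.cos(a)]); O=np.array([639.8,-184.2])
def jig(W): return np.stack([(W[...,:2]-O)@ex,(W[...,:2]-O)@ey,W[...,2]],-1)
E
python3 - <<'E'
from h import *
s=st(); print('tcp jig',jig(s['tcp_pos'][None]*1000).round(1))
for n in('top','side'):
    d=shot(n); np.savez(n+'3.npz',**d); W=pts(d)*1000; J=jig(W); c=d['color'].astype(int)
    m=(abs(J[...,0])<45)&(J[...,1]>60)&(J[...,1]<240)&(J[...,2]>95)&(J[...,2]<150)&(c[...,0]>c[...,2]+12)
    P=J[m]; print(n,m.sum(),np.percentile(P[:,2],[2,50,90,98]).round(1))
    zt=np.percentile(P[:,2],80); q=P[abs(P[:,2]-zt)<4]; print(cv2.minAreaRect(q[:,:2].astype(np.float32)))
    for y0 in range(70,230,20):
        r=q[(q[:,1]>=y0)&(q[:,1]<y0+20)]
        if len(r)>8: print(y0,len(r),np.percentile(r[:,0],[2,98]).round(1),r[:,2].mean().round(1))
cv2.imwrite('pics/c3.png',cv2.resize(np.hstack([dict(np.load(f'{n}3.npz'))['color'][a:a+130,b:b+130] for n,a,b in(('top',90,280),('side',130,210))]),(780,390))[...,::-1])
E
```

```text
t 11.25 tcp [677.2   1.8  66.2] closing 168.86 zaxis [-0.  0. -1.] F [-0.2  1.2 -0.7] open 57.5 grip 45.0
tcp jig [[  0.6 189.8  66.2]]
top 463 [101.4 124.9 128.1 129.9]
((-2.527629852294922, 123.28817749023438), (59.066505432128906, 86.96131134033203), 0.19124136865139008)
70 62 [-30.   24.8] 125.7
90 113 [-30.5  26.3] 125.8
110 117 [-30.2  25.1] 126.1
130 46 [-29.   24.4] 125.7
side 401 [ 95.6 120.  127.5 128.6]
((2.1970252990722656, 149.6328582763672), (60.13507080078125, 140.67774963378906), 1.1744015216827393)
170 19 [-9.4 30.6] 126.7
190 90 [-26.5  29.6] 126.6
210 61 [-27.9  29.3] 126.4
```

View pics/c3.png

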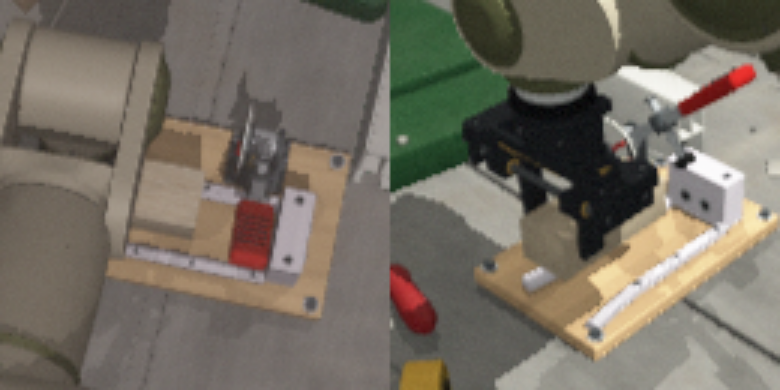

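The block is level over the channel at jig y of about 80 to 220. Both views put it about 2.5 mm too far to -x of the rails' centre line. I'll correct that and lower it.

>>> {"fn": "carry_out", "kwargs": {
  "moves": [
    [[0,0,0,0,2.5,0,0],[0,0,0,0,0,10,0],[0,0,0,0,0,15,0],[0,0,0,0,0,10,0],[0,0,0,0,0,6,0],[0,0,0,0,0,4,0],[0,0,0,0,0,3,0],[0,0,0,0,0,3,0],[0,0,0,0,0,2,0],[0,0,0,0,0,0,0]]
  ]
}}

```text
t: 12.35
tcp_pos: [0.6797, 0.0013, 0.0129]
eef_rot: [-0.0, 0.773, 0.635, -0.0]
contact_force: [-1.0, 0.4, -1.2]
opening: 0.0579
grip_force: 45.0
```

```bash
python3 - <<'E'
from h import *
s=st(); print('tcp jig',jig(s['tcp_pos'][None]*1000).round(1))
for n in('top','side'):
    d=shot(n); np.savez(n+'4.npz',**d); W=pts(d)*1000; J=jig(W); c=d['color'].astype(int)
    m=(abs(J[...,0])<50)&(J[...,1]>60)&(J[...,1]<240)&(J[...,2]>66)&(J[...,2]<82)&(c[...,0]>c[...,2]+12)
    q=J[m]; print(n,m.sum(),np.percentile(q[:,2],[50,98]).round(1),cv2.minAreaRect(q[:,:2].astype(np.float32)))
    m=(abs(J[...,2]-29)<2.2)&(abs(J[...,0])<60)&(J[...,1]>60)&(J[...,1]<150); X=J[m][:,0]; print('rails',np.percentile(X[X<0],[2,98]).round(1),np.percentile(X[X>0],[2,98]).round(1))
E
```

```text
t 12.35 tcp [679.7   1.3  12.9] closing 168.81 zaxis [-0.  0. -1.] F [-1.   0.4 -1.2] open 57.9 grip 45.0
tcp jig [[  3.1 189.7  12.9]]
top 380 [72.2 77.1] ((-0.29009437561035156, 109.15869903564453), (59.43532943725586, 59.35298156738281), 0.6877328753471375)
rails [-45.7 -28.1] [32.2 46.4]
side 200 [72.5 75.2] ((11.921119689941406, 150.70468139648438), (73.40425872802734, 140.95947265625), 1.1344513893127441)Traceback (most recent call last):
  File "<stdin>", line 7, in <module>
    return _quantile_unchecked(
        a, q, axis, out, overwrite_input, method, keepdims, weights)
    return _ureduce(a,
                    func=_quantile_ureduce_func,
    ...<5 lines>...
                    overwrite_input=overwrite_input,
                    method=method)
    r = func(a, **kwargs)
    result = _quantile(arr,
                       quantiles=q,
    ...<2 lines>...
                       out=out,
                       weights=wgt)
    slices_having_nans = np.isnan(arr[-1, ...])
                                  ~~~^^^^^^^^^
IndexError: index -1 is out of bounds for axis 0 with size 0
```

>>> {"fn": "carry_out", "kwargs": {
  "moves": [
    [[0,0,0,0,0,2,0],[0,0,0,0,0,2,0],[0,0,0,0,0,1,0],[0,0,0,0,0,1,0],[0,0,0,0,0,1,0],[0,0,0,0,0,0.5,0],[0,0,0,0,0,0.5,0],[0,0,0,0,0,0.5,0],[0,0,0,0,0,0,0],[0,0,0,0,0,0,0]]
  ]
}}

```text
t: 13.45
tcp_pos: [0.6797, 0.0013, 0.0046]
eef_rot: [-0.0, 0.773, 0.635, 0.0]
contact_force: [0.2, -0.1, -0.8]
opening: 0.0575
grip_force: 45.0
```

>>> {"fn": "carry_out", "kwargs": {
  "moves": [
    [[0,0,0,0,0,0.5,0],[0,0,0,0,0,0.5,0],[0,0,0,0,0,0.5,0],[0,0,0,0,0,0.5,0],[0,0,0,0,0,0,0],[0,0,0,0,0,0,0],[0,0,0,0,0,0,0],[0,0,0,0,0,0,0],[0,0,0,0,0,0,0],[0,0,0,0,0,0,0]]
  ]
}}

```text
t: 14.45
tcp_pos: [0.6798, 0.0012, 0.0044]
eef_rot: [0.0, 0.773, 0.635, 0.0]
contact_force: [-5.8, -0.1, 11.5]
opening: 0.0575
grip_force: 45.0
```

```bash
python3 - <<'E'
from h import *
s=st(); print('tcp jig',jig(s['tcp_pos'][None]*1000).round(1))
for n in('top',):
    d=shot(n); W=pts(d)*1000; J=jig(W); c=d['color'].astype(int)
    m=(abs(J[...,0])<50)&(J[...,1]>60)&(J[...,1]<240)&(J[...,2]>52)&(J[...,2]<82)&(c[...,0]>c[...,2]+12)
    q=J[m]; print(n,m.sum(),np.percentile(q[:,2],[10,50,90]).round(1),cv2.minAreaRect(q[:,:2].astype(np.float32)))
E
```

```text
t 14.45 tcp [679.8   1.2   4.4] closing 168.81 zaxis [ 0.001 -0.    -1.   ] F [-5.8 -0.1 11.5] open 57.5 grip 45.0
tcp jig [[  3.2 189.6   4.4]]
top 384 [59.6 63.5 66.9] ((0.24653053283691406, 109.19953918457031), (59.50904083251953, 60.64130401611328), 89.87069702148438)
```

>>> {"fn": "carry_out", "kwargs": {
  "moves": [
    [[0,0,0,0,-0.5,-1.5,0],[0,0,0,-3,0,0,0],[0,0,0,-6,0,0,0],[0,0,0,-8,0,0,0],[0,0,0,-8,0,0,0],[0,0,0,-8,0,0,0],[0,0,0,-8,0,0,0],[0,0,0,-5,0,0,0],[0,0,0,-2,0,0,0],[0,0,0,0,0,0,0]]
  ]
}}

```text
t: 15.5
tcp_pos: [0.67, -0.0469, 0.0044]
eef_rot: [0.0, 0.773, 0.634, 0.0]
contact_force: [-0.3, 0.2, 4.9]
opening: 0.0578
grip_force: 45.0
```

>>> {"fn": "carry_out", "kwargs": {
  "moves": [
    [[0,0,0,-3,0,0,0],[0,0,0,-4,0,0,0],[0,0,0,-4,0,0,0],[0,0,0,-4,0,0,0],[0,0,0,-4,0,0,0],[0,0,0,-3,0,0,0],[0,0,0,-2,0,0,0],[0,0,0,-1,0,0,0],[0,0,0,0,0,0,0],[0,0,0,0,0,0,0]]
  ]
}}

```text
t: 16.5
tcp_pos: [0.6652, -0.071, 0.0044]
eef_rot: [0.0, 0.773, 0.635, 0.0]
contact_force: [1.0, 2.8, 5.2]
opening: 0.0574
grip_force: 45.0
```

```bash
python3 - <<'E'
from h import *
s=st(); print('tcp jig',jig(s['tcp_pos'][None]*1000).round(1),s['wrist_torque'].round(2))
E
```

```text
t 16.5 tcp [665.2 -71.    4.4] closing 168.78 zaxis [ 0.001 -0.    -1.   ] F [1.  2.8 5.2] open 57.4 grip 45.0
tcp jig [[  2.9 116.    4.4]] [ 0.58 -0.06 -0.05]
```

>>> {"fn": "carry_out", "kwargs": {
  "moves": [
    [[0,0,0,-1,0,0,0],[0,0,0,-1,0,0,0],[0,0,0,-1,0,0,0],[0,0,0,-1,0,0,0],[0,0,0,-0.5,0,0,0],[0,0,0,-0.5,0,0,0],[0,0,0,-0.5,0,0,0],[0,0,0,-0.5,0,0,0],[0,0,0,0,0,0,0],[0,0,0,0,0,0,0]]
  ]
}}

```text
t: 17.5
tcp_pos: [0.664, -0.0765, 0.0044]
eef_rot: [0.0, 0.773, 0.635, 0.0]
contact_force: [1.2, 4.6, 6.0]
opening: 0.0575
grip_force: 45.0
```

>>> {"fn": "carry_out", "kwargs": {
  "moves": [
    [[0,0,0,-0.5,0,0,0],[0,0,0,-0.5,0,0,0],[0,0,0,-0.5,0,0,0],[0,0,0,-0.5,0,0,0],[0,0,0,0,0,0,0],[0,0,0,0,0,0,0],[0,0,0,0,0,0,0],[0,0,0,0,0,0,0],[0,0,0,0,0,0,0],[0,0,0,0,0,0,0]]
  ]
}}

```text
t: 18.5
tcp_pos: [0.6641, -0.0766, 0.0045]
eef_rot: [-0.001, 0.773, 0.635, 0.002]
contact_force: [4.4, 11.4, 6.2]
opening: 0.057
grip_force: 45.0
```

>>> {"fn": "carry_out", "kwargs": {
  "moves": [
    [[0,0,0,-0.5,0,0,0],[0,0,0,-0.5,0,0,0],[0,0,0,0,0,0,0],[0,0,0,0,0,0,1],[0,0,0,0,0,0,1],[0,0,0,0,0,0,1],[0,0,0,0,0,0,1],[0,0,0,0,0,0,1],[0,0,0,0,0,0,1],[0,0,0,0,0,0,1]]
  ]
}}

```text
t: 19.5
tcp_pos: [0.6633, -0.0791, 0.004]
eef_rot: [-0.0, 0.773, 0.635, -0.0]
contact_force: [-0.4, -0.2, 0.1]
opening: 0.0883
grip_force: 0.0
```

>>> {"fn": "carry_out", "kwargs": {
  "moves": [
    [[0,0,0,2,0,-5,1],[0,0,0,4,0,-15,1],[0,0,0,4,0,-30,1],[0,0,0,0,0,-40,1],[0,0,0,0,0,-45,1],[0,0,0,0,0,-45,1],[0,0,0,0,0,-40,0],[0,0,0,0,0,-25,0],[0,0,0,0,0,-10,0],[0,0,0,0,0,0,0]]
  ]
}}

```text
t: 20.5
tcp_pos: [0.6655, -0.0692, 0.2599]
eef_rot: [0.001, 0.773, 0.635, 0.001]
contact_force: [0.6, -0.4, 0.3]
opening: 0.0583
grip_force: 0.0
```

```bash
python3 - <<'E'
from h import *
s=st([*(O+ex*-47.7+ey*30),215],-11.2); print('tcp jig',jig(s['tcp_pos'][None]*1000).round(1))
I=[]
for n in('top','side'):
    d=shot(n); np.savez(n+'5.npz',**d); W=pts(d)*1000; J=jig(W); c=d['color'].astype(int)
    m=(abs(J[...,0])<50)&(J[...,1]>-10)&(J[...,1]<240)&(abs(J[...,2]-63.5)<3)&(c[...,0]>c[...,2]+12)
    q=J[m]; print(n,m.sum(),np.percentile(q[:,2],[10,50,90]).round(1),cv2.minAreaRect(q[:,:2].astype(np.float32)),np.percentile(q[:,1],[1,99]))
    m=(abs(J[...,2]-78.4)<2.5)&(abs(J[...,0])<60)&(J[...,1]<10)&(J[...,1]>-45); q=J[m]; print('guide y',np.percentile(q[:,1],[2,98]).round(1))
    a,b=(90,280) if n=='top' else (130,210); I.append(d['color'][a:a+130,b:b+130])
cv2.imwrite('pics/c5.png',cv2.resize(np.hstack(I),(800,400))[...,::-1])
for al in np.arange(0,.74,.08).tolist()+[.69,.70,.71,.72]:
    th=.72-al; print(round(al,2),np.round([75-175*np.cos(th)+9.5*np.sin(th)+2.6,98+175*np.sin(th)+9.5*np.cos(th)-32],1))
E
```

```text
t 20.5 tcp [665.5 -69.2 259.9] closing 168.82 zaxis [ 0.002 -0.001 -1.   ] F [ 0.6 -0.4  0.3] open 58.3 grip 0.0
 shift [-87.8 -50.7  44.9]
 rz 0.02
tcp jig [[  2.9 117.8 259.9]]
top 148 [61.3 63.4 65.7] ((-0.3738727569580078, 39.985897064208984), (59.23358154296875, 80.33002471923828), 0.26240748167037964) [-4.75829298e-02  7.91942074e+01]
guide y [-31.   -0.8]
side 516 [62.3 64.1 65.7] ((8.667346954345703, 70.04579162597656), (71.15766143798828, 144.46490478515625), 1.8938789367675781) [  0.6272231  140.84459426]
guide y [-30.1   1.5]
0.0 [-47.7 188.5]
0.08 [-57.1 178.1]
0.16 [-65.6 167. ]
0.24 [-73.2 155.2]
0.32 [-79.9 142.9]
0.4 [-85.5 130.1]
0.48 [-90.1 116.8]
0.56 [-93.7 103.3]
0.64 [-96.1  89.5]
0.72 [-97.4  75.5]
0.69 [-97.   80.7]
0.7 [-97.2  79. ]
0.71 [-97.3  77.2]
0.72 [-97.4  75.5]
```

View pics/c5.png

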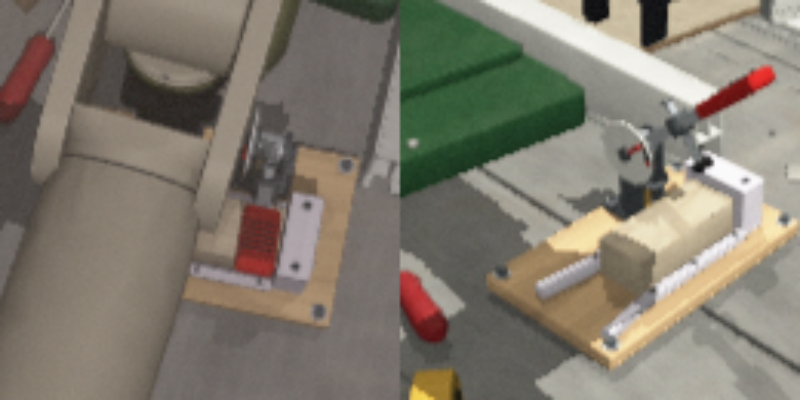

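The side view shows the block's end against the drill guide: its top spans jig y 0 to 141 mm, and the lever is still raised. Next I'll go to the lever with shut fingers and the wrist turned 90°, so the narrow side of the fingers faces along the lever.

>>> {"fn": "carry_out", "kwargs": {
  "moves": [
    [[0,0,0,-10,-6,0,0],[0,0,0,-20,-12,0,0],[0,0,0,-25,-14,0,0],[0,0,0,-20,-12,0,0],[0,0,0,-12.8,-6.7,0,0],[0,0,8,0,0,0,0],[0,0,8,0,0,0,0],[0,0,8,0,0,0,0],[0,0,8,0,0,0,0],[0,0,8,0,0,0,0]]
  ]
}}

```text
t: 21.6
tcp_pos: [0.5982, -0.1457, 0.2582]
eef_rot: [-0.001, 0.944, 0.329, -0.0]
contact_force: [0.7, 1.1, -0.5]
opening: 0.0004
grip_force: 0.0
```

>>> {"fn": "carry_out", "kwargs": {
  "moves": [
    [[0,0,8,0,0,0,0],[0,0,8,0,0,0,0],[0,0,8,0,0,0,0],[0,0,8,0,0,0,0],[0,0,8,0,0,0,0],[0,0,8,0,0,0,0],[0,0,2,0,0,0,0],[0,0,0,0,0,10,0],[0,0,0,0,0,15,0],[0,0,0,0,0,10,0]]
  ]
}}

```text
t: 22.6
tcp_pos: [0.5979, -0.1454, 0.2219]
eef_rot: [-0.0, 0.995, -0.097, -0.001]
contact_force: [-0.4, -0.3, 0.2]
opening: 0.0002
grip_force: 0.0
```

```bash
python3 - <<'E'
from h import *
s=st([*(O+ex*-47.7+ey*30),200],-101.2); print('tcp jig',jig(s['tcp_pos'][None]*1000).round(1),s['qpos'].round(2))
M=rot(s['eef_rot']); print(M.round(2))
I=[]
for n in('top','side'):
    d=shot(n); np.savez(n+'6.npz',**d); a,b=(90,300) if n=='top' else (100,250); I.append(d['color'][a:a+110,b:b+110])
    J=jig(pts(d)*1000); q=(abs(J[...,0]+48)<40)&(abs(J[...,1]-30)<40)&(d['color'].max(-1)<60)&(J[...,2]>200)&(J[...,2]<300); P=J[q]
    if len(P): zz=P[:,2]; print(n,len(P),np.percentile(zz,[0,2,5]).round(0),P[zz<zz.min()+25].mean(0).round(1))
cv2.imwrite('pics/c6.png',cv2.resize(np.hstack(I),(800,400))[...,::-1])
E
```

```text
t 22.6 tcp [ 597.9 -145.4  221.9] closing 78.88 zaxis [-0.002  0.001 -1.   ] F [-0.4 -0.3  0.2] open 0.2 grip 0.0
 shift [ 1.  -0.1 21.9]
 rz 0.08
tcp jig [[-48.6  29.9 221.9]] [-0.43  0.49  1.07  0.    1.58  1.33]
[[ 0.98 -0.19 -0.  ]
 [-0.19 -0.98  0.  ]
 [-0.   -0.   -1.  ]]
side 178 [254. 256. 259.] [-53.1  36.2 267.7]
```

View pics/c6.png

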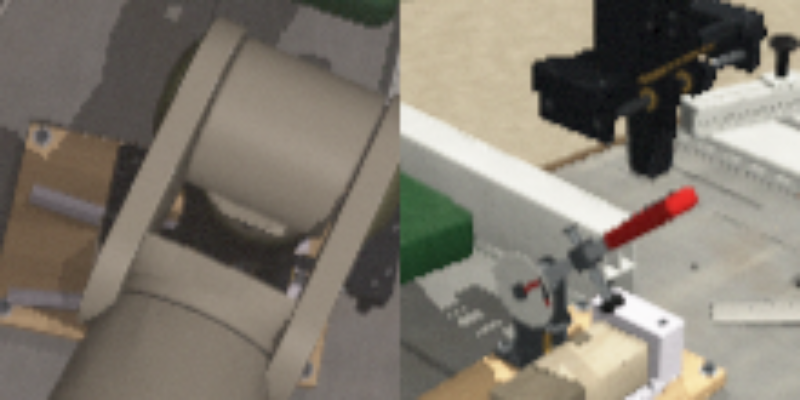

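The side view shows the shut fingertip at about real z 254 mm, straight above the raised red handle. The 32 mm offset still holds. I'll come down onto the handle and follow its arc.

>>> {"fn": "carry_out", "kwargs": {
  "moves": [
    [[0,0,0,9,0,10,0],[0,0,0,0,0,12,0],[0,0,0,0,0,6,0],[0,0,0,0,0,4,0],[0,0,0,0,0,2,0],[0,0,0,-2.5,0,2.6,0],[0,0,0,-2.5,0,2.6,0],[0,0,0,-2.4,0,2.6,0],[0,0,0,-2,0,2.6,0],[0,0,0,0,0,0,0]]
  ]
}}

```text
t: 23.7
tcp_pos: [0.5988, -0.1457, 0.1808]
eef_rot: [0.0, 0.995, -0.097, 0.002]
contact_force: [2.9, -0.8, 2.2]
opening: 0.0003
grip_force: 1.9
```

```bash
python3 - <<'E'
from h import *
s=st(); print('tcp jig',jig(s['tcp_pos'][None]*1000).round(1))
d=shot('side'); J=jig(pts(d)*1000); c=d['color'].astype(int)
m=(c[...,0]>1.8*c[...,1])&(c[...,0]>70)&(abs(J[...,1]-30)<45)&(J[...,2]>130)&(J[...,0]<0)&(J[...,0]>-130); P=J[m]
l=np.polyfit(P[:,0],P[:,2],1); print(len(P),'elev',np.arctan(-l[0]),P[:,2].max(),P[:,0].min())
E
```

```text
t 23.7 tcp [ 598.8 -145.7  180.8] closing 78.81 zaxis [ 0.004 -0.001 -1.   ] F [ 2.9 -0.8  2.2] open 0.3 grip 1.9
tcp jig [[-47.7  29.8 180.8]]
151 elev 0.6359262405419056 236.01903194110224 -93.4814401046302
```

>>> {"fn": "carry_out", "kwargs": {
  "moves": [
    [[0,0,0,-4.3,0,5.5,0],[0,0,0,-4.2,0,5.6,0],[0,0,0,-3.9,0,5.9,0],[0,0,0,-3.7,0,5.9,0],[0,0,0,-3.5,0,6.1,0],[0,0,0,-3.2,0,6.2,0],[0,0,0,-2.9,0,6.4,0],[0,0,0,-2.7,0,6.4,0],[0,0,0,-2.4,0,6.6,0],[0,0,0,-2.2,0,6.7,0]]
  ]
}}

```text
t: 24.75
tcp_pos: [0.5652, -0.1389, 0.1181]
eef_rot: [-0.0, 0.995, -0.097, -0.0]
contact_force: [-1.1, 0.2, 9.3]
opening: 0.0003
grip_force: 4.3
```

>>> {"fn": "carry_out", "kwargs": {
  "moves": [
    [[0,0,0,-1.9,0,6.7,0],[0,0,0,-1.7,0,6.8,0],[0,0,0,-1.3,0,6.9,0],[0,0,0,-1.1,0,6.9,0],[0,0,0,-0.5,0,4,0],[0,0,0,-0.3,0,2,0],[0,0,0,0,0,0,0],[0,0,0,0,0,0,0],[0,0,0,0,0,0,0],[0,0,0,0,0,0,0]]
  ]
}}

```text
t: 25.75
tcp_pos: [0.5585, -0.1375, 0.0853]
eef_rot: [-0.0, 0.995, -0.097, -0.0]
contact_force: [-1.4, 2.6, 9.6]
opening: 0.0004
grip_force: 4.3
```

```bash
cat > lev.py <<'E'
from h import *
s=st(); print('tcp jig',jig(s['tcp_pos'][None]*1000).round(1))
d=shot('side'); np.savez('side7.npz',**d); J=jig(pts(d)*1000); c=d['color'].astype(int)
m=(c[...,0]>1.8*c[...,1])&(c[...,0]>70)&(abs(J[...,1]-35)<35)&(J[...,2]>80)&(J[...,0]<0)&(J[...,0]>-160); P=J[m]
print(len(P),'elev',np.arctan(-np.polyfit(P[:,0],P[:,2],1)[0]),np.percentile(P,[2,98],axis=0).round(0))
m=(abs(J[...,0])<50)&(J[...,1]>50)&(J[...,1]<240)&(abs(J[...,2]-63.5)<3)&(c[...,0]>c[...,2]+12); print('block rear',np.percentile(J[m][:,1],99).round(1))
cv2.imwrite('pics/l%d.png'%int(s['t']*10),cv2.resize(d['color'][130:240,240:350],(600,600),interpolation=cv2.INTER_CUBIC)[...,::-1])
E
python3 lev.py; ls pics
```

```text
t 25.75 tcp [ 558.5 -137.5   85.3] closing 78.81 zaxis [-0.001  0.    -1.   ] F [-1.4  2.6  9.6] open 0.4 grip 4.3
tcp jig [[-88.8  30.   85.3]]
206 elev 0.05478492932381581 [[-134.   19.  104.]
 [ -50.   48.  121.]]
block rear 141.3
c3.png
c5.png
c6.png
f.png
g1.png
l257.png
side0.png
sidejig.png
top0.png
topjig.png
```

>>> {"fn": "carry_out", "kwargs": {
  "moves": [
    [[0,0,0,0,0,1,0],[0,0,0,0,0,1,0],[0,0,0,0,0,1,0],[0,0,0,0,0,0.5,0],[0,0,0,0,0,0.5,0],[0,0,0,0,0,0.5,0],[0,0,0,0,0,0.5,0],[0,0,0,0,0,0,0],[0,0,0,0,0,0,0],[0,0,0,0,0,0,0]]
  ]
}}

```text
t: 26.8
tcp_pos: [0.558, -0.1374, 0.0807]
eef_rot: [-0.0, 0.995, -0.097, -0.001]
contact_force: [-5.0, 2.3, 13.6]
opening: 0.0005
grip_force: 6.5
```

>>> {"fn": "carry_out", "kwargs": {
  "moves": [
    [[0,0,0,0,0,0.5,0],[0,0,0,0,0,0.5,0],[0,0,0,0,0,0.5,0],[0,0,0,0,0,0.5,0],[0,0,0,0,0,0,0],[0,0,0,0,0,0,0],[0,0,0,0,0,0,0],[0,0,0,0,0,0,0],[0,0,0,0,0,0,0],[0,0,0,0,0,0,0]]
  ]
}}

```text
t: 27.8
tcp_pos: [0.5578, -0.1374, 0.0789]
eef_rot: [-0.0, 0.995, -0.097, -0.001]
contact_force: [-6.4, 1.8, 15.2]
opening: 0.0003
grip_force: 7.7
```

```bash
python3 lev.py
```

```text
t 27.8 tcp [ 557.8 -137.4   78.9] closing 78.82 zaxis [-0.002  0.    -1.   ] F [-6.4  1.8 15.2] open 0.3 grip 7.7
tcp jig [[-89.5  30.   78.9]]
201 elev 0.020950129450670405 [[-134.   19.   99.]
 [ -51.   48.  115.]]
block rear 140.9
```

>>> {"fn": "carry_out", "kwargs": {
  "moves": [
    [[0,0,0,0,0,0.4,0],[0,0,0,0,0,0.4,0],[0,0,0,0,0,0.4,0],[0,0,0,0,0,0,0],[0,0,0,0,0,0,0],[0,0,0,0,0,0,0],[0,0,0,0,0,0,0],[0,0,0,0,0,0,0],[0,0,0,0,0,0,0],[0,0,0,0,0,0,0]]
  ]
}}

```text
t: 28.85
tcp_pos: [0.5578, -0.1373, 0.0778]
eef_rot: [-0.0, 0.995, -0.097, -0.001]
contact_force: [-7.2, 2.6, 16.7]
opening: 0.0005
grip_force: 8.2
```

```bash
python3 lev.py; ls pics|grep l2
```

```text
t 28.85 tcp [ 557.8 -137.3   77.8] closing 78.83 zaxis [-0.002  0.    -1.   ] F [-7.2  2.6 16.7] open 0.5 grip 8.2
tcp jig [[-89.6  30.   77.8]]
204 elev 0.028350335744131035 [[-135.   19.   96.]
 [ -50.   49.  113.]]
block rear 140.6
l257.png
l278.png
l288.png
```

>>> {"fn": "carry_out", "kwargs": {
  "moves": [
    [[0,0,0,0,0,0.4,0],[0,0,0,0,0,0.4,0],[0,0,0,0,0,0.4,0],[0,0,0,0,0,0,0],[0,0,0,0,0,0,0],[0,0,0,0,0,0,0],[0,0,0,0,0,0,0],[0,0,0,0,0,0,0],[0,0,0,0,0,0,0],[0,0,0,0,0,0,0]]
  ]
}}

```text
t: 29.9
tcp_pos: [0.5576, -0.1373, 0.0767]
eef_rot: [-0.0, 0.995, -0.097, -0.001]
contact_force: [-7.5, 2.5, 18.1]
opening: 0.0007
grip_force: 8.9
```

```bash
python3 lev.py; ls pics|grep l2
```

```text
t 29.9 tcp [ 557.6 -137.3   76.7] closing 78.82 zaxis [-0.002  0.    -1.   ] F [-7.5  2.5 18.1] open 0.7 grip 8.9
tcp jig [[-89.7  30.   76.7]]
198 elev 0.020292420325675103 [[-134.   18.   97.]
 [ -51.   48.  112.]]
block rear 140.6
l257.png
l278.png
l288.png
l299.png
```

View pics/l299.png

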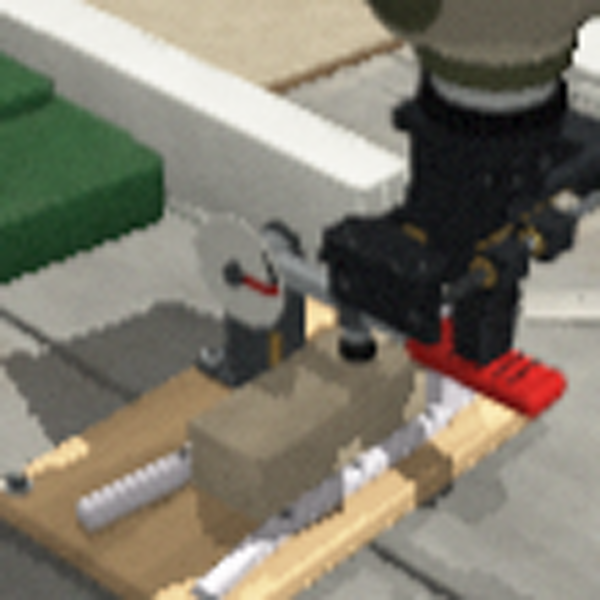

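The picture shows the foot on the block at about (355,350), the handle nearly level, and the pointer at about (260,285). The force is still rising, so I'll press on gently until the click gives.

>>> {"fn": "carry_out", "kwargs": {
  "moves": [
    [[0,0,0,0,0,0.4,0],[0,0,0,0,0,0.4,0],[0,0,0,0,0,0.4,0],[0,0,0,0,0,0,0],[0,0,0,0,0,0,0],[0,0,0,0,0,0,0],[0,0,0,0,0,0,0],[0,0,0,0,0,0,0],[0,0,0,0,0,0,0],[0,0,0,0,0,0,0]]
  ]
}}

```text
t: 30.95
tcp_pos: [0.5576, -0.1373, 0.0758]
eef_rot: [0.0, 0.995, -0.097, -0.001]
contact_force: [-8.3, 3.2, 21.0]
opening: 0.0009
grip_force: 10.1
```

>>> {"fn": "carry_out", "kwargs": {
  "moves": [
    [[0,0,0,0,0,0.4,0],[0,0,0,0,0,0.4,0],[0,0,0,0,0,0.4,0],[0,0,0,0,0,0,0],[0,0,0,0,0,0,0],[0,0,0,0,0,0,0],[0,0,0,0,0,0,0],[0,0,0,0,0,0,0],[0,0,0,0,0,0,0],[0,0,0,0,0,0,0]]
  ]
}}

```text
t: 31.95
tcp_pos: [0.5575, -0.1373, 0.0741]
eef_rot: [-0.0, 0.995, -0.097, -0.001]
contact_force: [-8.2, 2.9, 17.3]
opening: 0.0002
grip_force: 8.3
```

The force dropped from 21 to 17 N as the lever gave way, which is the third click. I'll go a little further for margin.

>>> {"fn": "carry_out", "kwargs": {
  "moves": [
    [[0,0,0,0,0,0.4,0],[0,0,0,0,0,0.4,0],[0,0,0,0,0,0.4,0],[0,0,0,0,0,0.4,0],[0,0,0,0,0,0.4,0],[0,0,0,0,0,0,0],[0,0,0,0,0,0,0],[0,0,0,0,0,0,0],[0,0,0,0,0,0,0],[0,0,0,0,0,0,0]]
  ]
}}

```text
t: 32.95
tcp_pos: [0.5575, -0.1373, 0.0724]
eef_rot: [-0.0, 0.995, -0.097, -0.001]
contact_force: [-8.6, 3.8, 19.3]
opening: 0.0003
grip_force: 9.5
```

```bash
python3 lev.py
```

```text
t 32.95 tcp [ 557.5 -137.3   72.4] closing 78.83 zaxis [-0.003  0.    -1.   ] F [-8.6  3.8 19.3] open 0.3 grip 9.5
tcp jig [[-89.9  30.   72.4]]
197 elev -0.007768879178910698 [[-134.   19.   92.]
 [ -50.   48.  108.]]
block rear 141.2
```

```bash
python3 -c "
from h import *
print(ctrl.hand_in())"
```

```text
the job is handed in; nothing more can be done
None
```

The block is home against the drill guide, and the arm is holding the lever just past its third click with the foot clamping the block. I handed the job in at about 33 s, and the arm never went down near the tools lying around.

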